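# Lower the work rests in order

## Robot

A 6-joint arm with a two-finger parallel gripper is mounted at the origin on the work surface. World frame = base frame: x ahead of the robot, y to its left, z up, the work surface at z = 0. Lengths are in m, angles in degrees, forces in N, time in s.
With the tool pointing down it reaches from about 0.3 to 0.775 m from the base axis. Payload 14.6 kg.
Tool frame: the origin (TCP) lies at the very end of the fingers, on their centre line; the grasp point (between the pads) lies 19 mm behind it; z points along the fingers, y is the direction in which the jaws open and shut (so a half turn about z gives the same grasp; the last joint's range is limited). The gripper opens to 94 mm and grips with 3 to 60 N. Pads are 16 mm wide; open, the fingers measure 119 mm over their backs; the gripper's body (75 mm by 177 mm) begins 78 mm behind the grasp point.
Start: joints at [-71.826, 17.183, 87.147, -0, 75.671, -3.816], TCP at [0.206, -0.51, 0.205] pointing down, gripper open.
Joint ranges: [-173.82, 173.82], [-45.26, 126.66], [13.44, 144.39], [-59.66, 239.66], [0, 175.72], [-146.38, 146.38]. Speed limits (degrees/s): [127.2, 127.2, 147.25, 180, 180, 180].

## Interface

Orientations are given as a 3x3 rotation matrix whose columns are the frame's x, y, z axes.
In Python, from workcell import sensors, imaging, ctrl gives the robot as it stands. The module is installed in compiled form; this text tells all that it offers.
- The arm moves only by the tool step_arm, never from a script. Its argument "deltas" is a list of rows, each an object of numbers: "gripper": the closure, from 0 (fully open) to 1 (shut); "dx", "dy", "dz": the shift along the tool's x, y, z in cm; "spin": the turn about the tool's z in degrees. A call has 1 to 5 rows; each row is the pose to reach, as a shift and turn from the pose commanded when the call began, along the tool's axes at that moment; what a row does not reach only later rows make up. A row lasts 1/12 s, in which the tool goes at most 41.7 mm and 7.16 degrees, less where a joint would pass 70% of its speed; a pose out of reach is approached as far as the arm can. A call with a gripper value outside its range is refused whole. The fingers move at their own pace and stop on an object; "squeeze" is the grip in N (left out, the last holds). Time passes only in rows, so rows that repeat a pose let the fingers close. It gives the time, the measured TCP pose, the force and the opening at its end, in the units of the state.
- sensors.sense(): the state, without advancing time (a new reading comes with each control period).
- imaging.camera(name): name is "side" or "top"; returns the picture (384x512x3 uint8, blue, green, red); there is no depth.
- imaging.calibration(name): a dict with "K" (3x3 intrinsics, pixels), "R" (3x3) and "t" (3): a world point X has camera coordinates R X + t. Camera axes: x right, y down, z forward; pixel columns grow to the right and rows downward; lengths in m; the calibration is good to about 2 mm. A picture is of the moment at which its call begins. calibration takes no time and is no camera call.
- ctrl.finish_job(): hands the job in, once; it reports no verdict.
The state is a dict: "time": time; "q": joint angles; "dq": joint speeds; "joint_efforts": joint torques, N m; "position": TCP position; "orientation": TCP orientation; "contact_force": force on the tool from outside, world axes, zero at the start; "moment": the same for the moment, N m; "gripper_width": opening from 0.0 (shut) to 1.0 (fully open).
Only numpy, scipy, OpenCV 4.12 (cv2) and the standard library are available. Lean on these libraries where they do the work, as an engineer would, in place of code of your own. Each camera call takes 0.05 s, during which the arm holds its last target.

## Task

Make room for the next plate on the welding bench by lowering three of the sliding work rests, each with a light fingertip push from above until its pin is fully down: first the one with the broad round disc, then the one with the flat square head, then the plain slim pin. Leave the vee-shaped rest standing up. Push gently, without lifting, tipping or shifting any rest, and leave everything else on the bench where it is.

Things in the scene. Friction and masses are not known exactly. Their poses are not given: they have to be found in the camera images.
- disc_stand: loose work rest, about 0.85 kg: round dark steel base 64 mm in diameter, 36 mm high, with a steel collar of 33 mm diameter up to 48 mm, and a vertical sliding pin that carries a broad flat round disc, 46 mm in diameter, 9 mm thick. Origin at the centre of the underside; z up
- disc_top (a point): point on the pin axis at the top of that work rest's pin (centre of the upper face, which is flat); 80 mm above the bench with the pin fully up, 66 mm when fully down; moves with the pin
- disc_pin (a joint): travel of that pin downwards, m: 0 fully up, 0.014 fully down on its stop; starts between 0 and 0.004. Friction of about 3 N plus damping of 25 N s/m; no spring, it stays where it is left. Once the pin is down, the head on top of it sinks further on an internal spring (starts to give at 5 N, up to 7 mm at 13 N, then solid; springs back when let go), so 6 to 10 N is ample. A push of over 25 N counts as rough
- square_stand: loose work rest, about 0.85 kg: round dark steel base 64 mm in diameter, 36 mm high, with a steel collar of 33 mm diameter up to 48 mm, and a vertical sliding pin that carries a flat square plate, 36 x 36 mm, 9 mm thick. Origin at the centre of the underside; z up
- square_top (a point): point on the pin axis at the top of that work rest's pin (centre of the upper face, which is flat); 80 mm above the bench with the pin fully up, 66 mm when fully down; moves with the pin
- square_pin (a joint): travel of that pin downwards, m: 0 fully up, 0.014 fully down on its stop; starts between 0 and 0.004. Friction of about 3 N plus damping of 25 N s/m; no spring, it stays where it is left. Once the pin is down, the head on top of it sinks further on an internal spring (starts to give at 5 N, up to 7 mm at 13 N, then solid; springs back when let go), so 6 to 10 N is ample. A push of over 25 N counts as rough
- slim_stand: loose work rest, about 0.85 kg: round dark steel base 64 mm in diameter, 36 mm high, with a steel collar of 33 mm diameter up to 48 mm, and a vertical sliding pin that carries no wider head at all, just the plain slim round pin, 16 mm in diameter. Origin at the centre of the underside; z up
- slim_top (a point): point on the pin axis at the top of that work rest's pin (centre of the upper face, which is flat); 80 mm above the bench with the pin fully up, 66 mm when fully down; moves with the pin
- slim_pin (a joint): travel of that pin downwards, m: 0 fully up, 0.014 fully down on its stop; starts between 0 and 0.004. Friction of about 3 N plus damping of 25 N s/m; no spring, it stays where it is left. Once the pin is down, the head on top of it sinks further on an internal spring (starts to give at 5 N, up to 7 mm at 13 N, then solid; springs back when let go), so 6 to 10 N is ample. A push of over 25 N counts as rough
- vee_stand: loose work rest, about 0.85 kg: round dark steel base 64 mm in diameter, 36 mm high, with a steel collar of 33 mm diameter up to 48 mm, and a vertical sliding pin that carries a vee-shaped cradle, 36 mm long (along its own x), two sloping cheeks leaning apart. Origin at the centre of the underside; z up
- vee_top (a point): point on the pin axis at the top of that work rest's pin (in the middle of the vee, 7 mm above its floor; the cheeks rise about 10 mm above this point); 80 mm above the bench with the pin fully up, 66 mm when fully down; moves with the pin
- vee_pin (a joint): travel of that pin downwards, m: 0 fully up, 0.014 fully down on its stop; starts between 0 and 0.004. Friction of about 3 N plus damping of 25 N s/m; no spring, it stays where it is left. Once the pin is down, the head on top of it sinks further on an internal spring (starts to give at 5 N, up to 7 mm at 13 N, then solid; springs back when let go), so 6 to 10 N is ample. A push of over 25 N counts as rough
- angle: bystander: steel angle bracket, 50 x 50 mm foot, 50 mm high, 5 mm thick; origin at the centre of its underside
- socket: bystander: loose steel socket, a tube of 28 mm diameter, 38 mm high; origin at the centre of its underside
- screwdriver: bystander: screwdriver lying on the bench, origin at its underside, along its own x
- hammer: bystander: hammer with wooden handle lying on the bench, origin at its underside, along its own x
- spanner: bystander: steel spanner lying on the bench, origin at its underside, along its own x
- tin: bystander: closed grey tin, 74 mm in diameter, 100 mm high; origin at the centre of its underside
- brush: bystander: brush with wooden handle lying on the bench, origin at its underside, along its own x
Things that resemble listed ones, but are neither listed nor needed, are in the scene too. Leave any green or red look-alike of the slim_stand alone.

How it is judged:
By the outcome, as a careful person would: the job done as asked, in the order asked, and still so for the second after the job is handed in, with the robot touching nothing.
It also fails if it takes over 53 s, if anything falls off the work surface, if the arm or the gripper's body presses on something with over 40 N, if the wrist force passes 120 N, or if a joint passes its speed limit or range.

## Working session

There is one attempt and no reset: what is moved stays moved. The work goes in short steps, Python scripts to look and compute and a tool call to move; the robot and the scene stay as the last step left them, time stands still between calls to the robot, and variables do not carry over. Pictures are saved under pics/ and viewed, and the job is handed in when it is done.

Besides the shell and the picture viewer there is one more tool, called after "Request:" by a JSON object that holds its "method" and its "body". step_arm: Moves the arm, as the interface text tells. Its arguments: {"type":"object","properties":{"deltas":{"type":"array"},"squeeze":{"type":"number"}},"required":["deltas"]}

```bash
mkdir -p pics; python3 - <<'E'
from workcell import sensors, imaging
import cv2
for n in ("side","top"):
    im=imaging.camera(n); cv2.imwrite(f"pics/{n}0.png",im)
    c=imaging.calibration(n); print(n,c)
    
s=sensors.sense(); print(s)
E
```

```text
side {'K': array([[386.56958303,   0.        , 253.83155134],
       [  0.        , 386.56958303, 195.65122823],
       [  0.        ,   0.        ,   1.        ]]), 'R': array([[ 0.96027158, -0.27904152,  0.00378338],
       [-0.19357086, -0.67578275, -0.71122992],
       [ 0.20101942,  0.68224153, -0.70294928]]), 't': array([-0.56471411,  0.17349051,  0.94746661])}
top {'K': array([[401.1987162 ,   0.        , 253.49567158],
       [  0.        , 401.1987162 , 189.42171097],
       [  0.        ,   0.        ,   1.        ]]), 'R': array([[ 0.01069735, -0.99981843,  0.0157695 ],
       [-0.99130097, -0.01267245, -0.13100307],
       [ 0.13117913, -0.01423093, -0.99125653]]), 't': array([0.00616784, 0.60462049, 1.21724821])}
{'time': 0.1, 'q': array([-7.18276461e+01,  1.72114175e+01,  8.71754077e+01, -4.13287172e-03,
        7.56722289e+01, -3.81628711e+00]), 'dq': array([-0.02463658, -0.11717609, -0.03186106, -0.02883444,  0.02405084,
        0.00716642]), 'joint_efforts': array([-3.27721118e-04, -5.32646656e+01, -3.53288162e+01,  7.09033920e-02,
        2.34648568e-02, -4.01061038e-05]), 'position': array([ 0.20583494, -0.50977663,  0.20496278]), 'orientation': array([[ 9.27251406e-01,  3.74439155e-01, -3.87850018e-04],
       [ 3.74439356e-01, -9.27250911e-01,  9.57483072e-04],
       [-1.11513021e-06, -1.03305384e-03, -9.99999466e-01]]), 'contact_force': array([-0.12820614, -0.0860073 ,  0.20986816]), 'moment': array([ 0.04397626,  0.00185623, -0.0262915 ]), 'gripper_width': 0.9956536591524686}
```

View pics/side0.png

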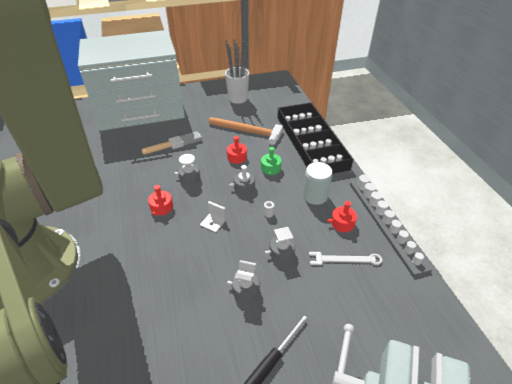

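View pics/top0.png

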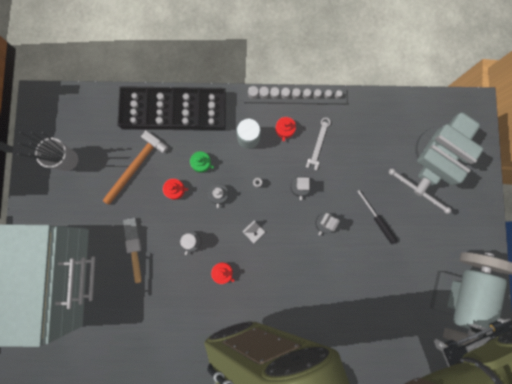

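Candidates in the top view: (188,241) looks like the disc, (219,194) the slim steel pin, (303,186) the square and (328,222) the vee. The red and green look-alikes are left alone. I'll enlarge crops to confirm.

```bash
python3 - <<'E'
import cv2,numpy as np
t=cv2.imread("pics/top0.png");s=cv2.imread("pics/side0.png")
def c(im,u,v,r=26): return cv2.resize(im[v-r:v+r,u-r:u+r],(260,260),interpolation=cv2.INTER_CUBIC)
a=np.hstack([c(t,188,241),c(t,219,194),c(t,303,186)])
b=np.hstack([c(s,187,166),c(s,243,180),c(s,283,240)])
cv2.imwrite("pics/crop0.png",np.vstack([a,b]))
cv2.imwrite("pics/crop1.png",np.hstack([c(t,328,222),c(s,244,278)]))
E
```

```text
(no output)
```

View pics/crop0.png

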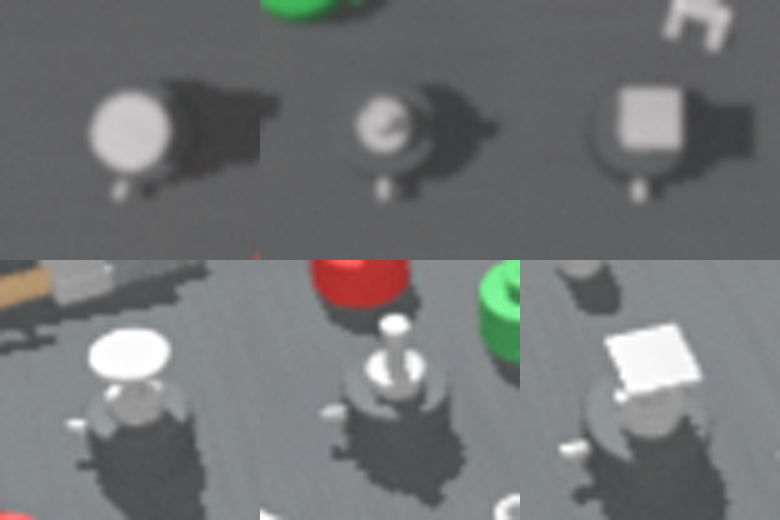

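View pics/crop1.png

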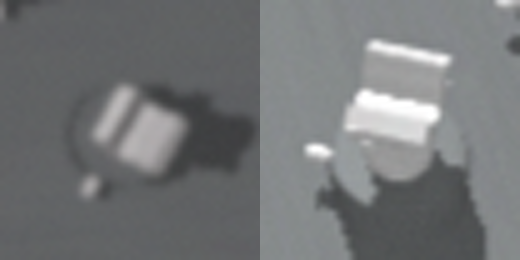

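The crops confirm it: disc at top (188,241) / side (187,166), slim at (219,194) / (243,173), square at (303,186) / (283,236), and vee at (328,222) / (244,274). Next I'll find the head centres in both views and triangulate.

```bash
cat > h.py <<'E'
import cv2,numpy as np
from workcell import imaging
C={n:imaging.calibration(n) for n in("side","top")}
def ray(n,uv):
    c=C[n];o=-c["R"].T@c["t"];d=c["R"].T@np.linalg.solve(c["K"],[uv[0],uv[1],1]);return o,d/np.linalg.norm(d)
def plane(n,uv,z):
    o,d=ray(n,uv);return o+d*(z-o[2])/d[2]
def tri(a,b):
    A=np.zeros((3,3));B=np.zeros(3)
    R=[ray("side",a),ray("top",b)]
    for o,d in R:
        P=np.eye(3)-np.outer(d,d);A+=P;B+=P@o
    X=np.linalg.solve(A,B);return X,[1e3*np.linalg.norm((np.eye(3)-np.outer(d,d))@(X-o)) for o,d in R]
def blob(im,box,th):
    u0,v0,u1,v1=box;m=(im[v0:v1,u0:u1].min(2)>th).astype(np.uint8)
    n,l,st,ce=cv2.connectedComponentsWithStats(m)
    return [(st[i,4],(ce[i]+[u0,v0]).round(2),st[i,:4]+[u0,v0,0,0]) for i in range(1,n) if st[i,4]>3]
E
python3 - <<'E'
from h import *
s=cv2.imread("pics/side0.png");t=cv2.imread("pics/top0.png")
for nm,bs,bt in (("disc",(172,150,202,185),(175,228,205,262)),("slim",(228,160,258,200),(206,182,234,212)),("sq",(266,222,300,262),(290,172,318,206))):
    for ths in(215,235): print(nm,"side",ths,blob(s,bs,ths))
    for th in(115,130,150): print(nm,"top",th,blob(t,bt,th))
E
```

```text
disc side 215 [(np.int32(123), array([186.33, 158.33]), array([179, 154,  16,  10])), (np.int32(4), array([183.5, 165.5]), array([183, 165,   2,   2]))]
disc side 235 [(np.int32(113), array([186.29, 158.2 ]), array([179, 154,  15,   9]))]
disc top 115 [(np.int32(243), array([187.19, 241.71]), array([179, 233,  17,  23]))]
disc top 130 [(np.int32(206), array([187.48, 240.94]), array([180, 233,  16,  17])), (np.int32(10), array([185.5, 252.5]), array([184, 251,   4,   4]))]
disc top 150 [(np.int32(180), array([187.28, 240.96]), array([180, 234,  15,  15])), (np.int32(4), array([185.5, 252.5]), array([185, 252,   2,   2]))]
slim side 215 [(np.int32(13), array([243.31, 166.46]), array([241, 165,   5,   4])), (np.int32(17), array([240.35, 175.59]), array([239, 173,   4,   6])), (np.int32(10), array([247.5, 175. ]), array([247, 173,   2,   5]))]
slim side 235 [(np.int32(10), array([243.5, 166.2]), array([242, 165,   4,   3])), (np.int32(11), array([240.  , 175.27]), array([239, 173,   3,   5])), (np.int32(7), array([247.43, 174.71]), array([247, 173,   2,   4]))]
slim top 115 [(np.int32(10
[... 353 characters left out ...]
,  10]))]
sq side 215 [(np.int32(173), array([282.92, 233.48]), array([274, 227,  19,  15])), (np.int32(4), array([267.5, 251. ]), array([266, 251,   4,   1]))]
sq side 235 [(np.int32(156), array([282.88, 233.29]), array([275, 227,  17,  13]))]
sq top 115 [(np.int32(175), array([302.27, 183.18]), array([296, 177,  14,  14])), (np.int32(14), array([300.07, 197.86]), array([299, 196,   3,   5]))]
sq top 130 [(np.int32(152), array([302.44, 183.13]), array([296, 177,  13,  13])), (np.int32(10), array([300. , 197.8]), array([299, 196,   3,   4]))]
sq top 150 [(np.int32(131), array([302.51, 183.13]), array([297, 178,  12,  12])), (np.int32(4), array([300.25, 198.  ]), array([300, 197,   2,   3]))]
```

```bash
python3 - <<'E'
from h import *
from workcell import sensors
np.set_printoptions(precision=4,suppress=True)
def proj(n,X):
    c=C[n];p=c["K"]@(c["R"]@X+c["t"]);return p[:2]/p[2]
for nm,a,b in(("disc",(186.3,158.3),(187.4,240.95)),("sq",(282.9,233.4),(302.45,183.15)),("slim",(243.4,166.3),(217.2,192.6))):
    X,r=tri(a,b);print(nm,X,r,plane("side",a,.078),plane("top",b,.078),proj("top",plane("side",a,.078)))
s=sensors.sense();p=s["position"];R=s["orientation"]
print(p,"TCP in views",proj("side",p),proj("top",p))
E
```

```text
disc [0.443  0.2091 0.0774] [np.float64(0.8700194969956062), np.float64(0.8700194969955667)] [0.4438 0.2082 0.078 ] [0.4421 0.209  0.078 ] [187.6964 240.3828]
sq [ 0.6209 -0.1355  0.0765] [np.float64(0.03367735273423303), np.float64(0.03367735273431052)] [ 0.6204 -0.1366  0.078 ] [ 0.6206 -0.1353  0.078 ] [302.8994 183.2211]
slim [0.5902 0.123  0.0825] [np.float64(2.4816360182227024), np.float64(2.481636018222437)] [0.5941 0.128  0.078 ] [0.5883 0.1237 0.078 ] [215.8141 190.7018]
[ 0.2058 -0.5098  0.205 ] TCP in views [ 79.5688 454.1836] [452.9926 334.9193]
```

Disc is about (0.443, 0.209) and square about (0.621, -0.136). The views differ by up to 2 mm. Moving to the disc at a safe height with the gripper shut.

Request:
{"method": "step_arm", "body": {"deltas": [{"gripper": 1, "dx": 1.3, "dy": -1.5}, {"gripper": 1, "dx": 3.8, "dy": -4.5}, {"gripper": 1, "dx": 6.4, "dy": -7.5}, {"gripper": 1, "dx": 8.9, "dy": -10.5}, {"gripper": 1, "dx": 11.5, "dy": -13.5}], "squeeze": 10}}

```text
$.deltas[0]: bad value
```

Request:
{"method": "step_arm", "body": {"deltas": [{"gripper": 1, "dx": 2.5, "dy": -3.0}, {"gripper": 1, "dx": 5.0, "dy": -6.0}, {"gripper": 1, "dx": 7.5, "dy": -9.0}, {"gripper": 1, "dx": 10.0, "dy": -12.0}, {"gripper": 1, "dx": 12.5, "dy": -15.0}]}}

```text
$.deltas[0]: bad value
```

Request:
{"method": "step_arm", "body": {"deltas": [{"gripper": 1, "dx": 2.5, "dy": -3.0}, {"gripper": 1, "dx": 5.0, "dy": -6.0}, {"gripper": 1, "dx": 7.5, "dy": -9.0}, {"gripper": 1, "dx": 10.0, "dy": -12.0}, {"gripper": 1, "dx": 12.5, "dy": -15.0}]}}

```text
$.deltas[0]: bad value
```

Request:
{"method": "step_arm", "body": {"deltas": [{"gripper": 1, "dx": 1.3, "dy": -1.5, "dz": 0, "spin": 0}, {"gripper": 1, "dx": 3.8, "dy": -4.5, "dz": 0, "spin": 0}, {"gripper": 1, "dx": 6.4, "dy": -7.5, "dz": 0, "spin": 0}, {"gripper": 1, "dx": 8.9, "dy": -10.5, "dz": 0, "spin": 0}, {"gripper": 1, "dx": 11.5, "dy": -13.5, "dz": 0, "spin": 0}], "squeeze": 10}}

```text
time: 0.52
position: [0.262, -0.3399, 0.205]
orientation: [[0.927, 0.374, -0.0], [0.374, -0.927, 0.001], [-0.0, -0.001, -1.0]]
contact_force: [0.8, -1.2, -0.0]
gripper_width: 0.686
```

All keys are needed. Continuing.

Request:
{"method": "step_arm", "body": {"deltas": [{"gripper": 1, "dx": 2.5, "dy": -3.0, "dz": 0, "spin": 0}, {"gripper": 1, "dx": 5.0, "dy": -6.0, "dz": 0, "spin": 0}, {"gripper": 1, "dx": 7.5, "dy": -9.0, "dz": 0, "spin": 0}, {"gripper": 1, "dx": 10.0, "dy": -12.0, "dz": 0, "spin": 0}, {"gripper": 1, "dx": 12.5, "dy": -15.0, "dz": 0, "spin": 0}]}}

```text
time: 0.93
position: [0.3217, -0.154, 0.2054]
orientation: [[0.927, 0.374, 0.0], [0.374, -0.927, -0.0], [0.0, 0.0, -1.0]]
contact_force: [0.7, 0.4, 0.6]
gripper_width: 0.326
```

Request:
{"method": "step_arm", "body": {"deltas": [{"gripper": 1, "dx": 2.5, "dy": -3.0, "dz": 0, "spin": 0}, {"gripper": 1, "dx": 5.0, "dy": -6.0, "dz": 0, "spin": 0}, {"gripper": 1, "dx": 7.5, "dy": -9.0, "dz": 0, "spin": 0}, {"gripper": 1, "dx": 10.0, "dy": -12.0, "dz": 0, "spin": 0}, {"gripper": 1, "dx": 12.5, "dy": -15.0, "dz": 0, "spin": 0}]}}

```text
time: 1.35
position: [0.3815, 0.0321, 0.2055]
orientation: [[0.927, 0.375, 0.0], [0.375, -0.927, -0.0], [0.0, 0.0, -1.0]]
contact_force: [1.0, -1.3, 0.3]
gripper_width: 0.007
```

Request:
{"method": "step_arm", "body": {"deltas": [{"gripper": 1, "dx": 2.6, "dy": -3.0, "dz": 0, "spin": 0}, {"gripper": 1, "dx": 5.2, "dy": -6.0, "dz": 0, "spin": 0}, {"gripper": 1, "dx": 7.9, "dy": -9.0, "dz": 0, "spin": 0}, {"gripper": 1, "dx": 10.5, "dy": -12.0, "dz": 0, "spin": 0}, {"gripper": 1, "dx": 12.3, "dy": -14.1, "dz": 0, "spin": 0}]}}

```text
time: 1.77
position: [0.4429, 0.2098, 0.205]
orientation: [[0.927, 0.376, -0.0], [0.376, -0.927, 0.0], [-0.0, -0.0, -1.0]]
contact_force: [0.7, -1.3, 0.2]
gripper_width: 0.005
```

Request:
{"method": "step_arm", "body": {"deltas": [{"gripper": 1, "dx": 0, "dy": 0, "dz": 2.5, "spin": 0}, {"gripper": 1, "dx": 0, "dy": 0, "dz": 5, "spin": 0}, {"gripper": 1, "dx": 0, "dy": 0, "dz": 7.5, "spin": 0}, {"gripper": 1, "dx": 0, "dy": 0, "dz": 9.0, "spin": 0}, {"gripper": 1, "dx": 0, "dy": 0, "dz": 9.5, "spin": 0}]}}

```text
time: 2.18
position: [0.4415, 0.2064, 0.1079]
orientation: [[0.927, 0.375, -0.004], [0.375, -0.927, -0.002], [-0.004, -0.0, -1.0]]
contact_force: [-0.2, 0.8, 0.2]
gripper_width: 0.005
```

Request:
{"method": "step_arm", "body": {"deltas": [{"gripper": 1, "dx": 0, "dy": 0, "dz": 0, "spin": 0}, {"gripper": 1, "dx": 0, "dy": 0, "dz": 0, "spin": 0}, {"gripper": 1, "dx": 0, "dy": 0, "dz": 0, "spin": 0}]}}

```text
time: 2.43
position: [0.4433, 0.207, 0.1116]
orientation: [[0.927, 0.374, 0.002], [0.374, -0.927, 0.001], [0.002, 0.0, -1.0]]
contact_force: [0.1, -0.4, 0.9]
gripper_width: 0.007
```

```bash
python3 - <<'E'
from h import *
from workcell import sensors
s=sensors.sense();print(s["position"],s["contact_force"])
im=imaging.camera("side");cv2.imwrite("pics/s1.png",im)
t=imaging.camera("top");cv2.imwrite("pics/t1.png",t)
cv2.imwrite("pics/c1.png",np.hstack([cv2.resize(im[100:200,130:230],(400,400)),cv2.resize(t[190:290,140:240],(400,400))]))
E
```

```text
[0.44331025 0.20702192 0.11160422] [ 0.07601604 -0.3671493   0.93223268]
```

View pics/c1.png

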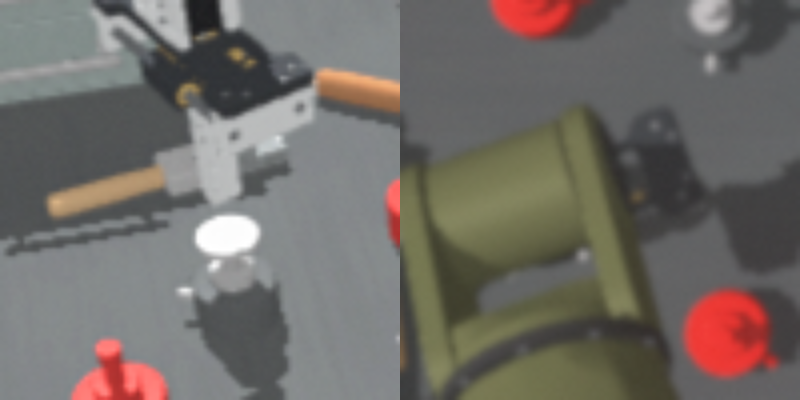

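The side view shows the fingertip at about pixel (185,149), right above the disc at (187,158). Lowering gently.

Request:
{"method": "step_arm", "body": {"deltas": [{"gripper": 1, "dx": 0, "dy": -0.15, "dz": 0.6, "spin": 0}, {"gripper": 1, "dx": 0, "dy": -0.15, "dz": 1.2, "spin": 0}, {"gripper": 1, "dx": 0, "dy": -0.15, "dz": 1.8, "spin": 0}, {"gripper": 1, "dx": 0, "dy": -0.15, "dz": 2.2, "spin": 0}, {"gripper": 1, "dx": 0, "dy": -0.15, "dz": 2.4, "spin": 0}]}}

```text
time: 2.95
position: [0.4418, 0.2081, 0.0855]
orientation: [[0.927, 0.374, -0.001], [0.374, -0.927, -0.0], [-0.001, -0.0, -1.0]]
contact_force: [0.0, 0.5, 0.4]
gripper_width: 0.003
```

Request:
{"method": "step_arm", "body": {"deltas": [{"gripper": 1, "dx": 0, "dy": 0, "dz": 0.15, "spin": 0}, {"gripper": 1, "dx": 0, "dy": 0, "dz": 0.3, "spin": 0}, {"gripper": 1, "dx": 0, "dy": 0, "dz": 0.45, "spin": 0}, {"gripper": 1, "dx": 0, "dy": 0, "dz": 0.6, "spin": 0}, {"gripper": 1, "dx": 0, "dy": 0, "dz": 0.75, "spin": 0}]}}

```text
time: 3.37
position: [0.4422, 0.2083, 0.0789]
orientation: [[0.927, 0.374, 0.0], [0.374, -0.927, 0.0], [0.0, -0.0, -1.0]]
contact_force: [-0.2, 0.4, 0.7]
gripper_width: 0.004
```

Request:
{"method": "step_arm", "body": {"deltas": [{"gripper": 1, "dx": 0, "dy": 0, "dz": 0.15, "spin": 0}, {"gripper": 1, "dx": 0, "dy": 0, "dz": 0.3, "spin": 0}, {"gripper": 1, "dx": 0, "dy": 0, "dz": 0.45, "spin": 0}, {"gripper": 1, "dx": 0, "dy": 0, "dz": 0.6, "spin": 0}, {"gripper": 1, "dx": 0, "dy": 0, "dz": 0.7, "spin": 0}]}}

```text
time: 3.78
position: [0.4423, 0.2083, 0.0719]
orientation: [[0.927, 0.374, 0.0], [0.374, -0.927, 0.0], [0.0, 0.0, -1.0]]
contact_force: [-0.1, -0.1, 2.7]
gripper_width: 0.005
```

Request:
{"method": "step_arm", "body": {"deltas": [{"gripper": 1, "dx": 0, "dy": 0, "dz": 0.1, "spin": 0}, {"gripper": 1, "dx": 0, "dy": 0, "dz": 0.2, "spin": 0}, {"gripper": 1, "dx": 0, "dy": 0, "dz": 0.3, "spin": 0}, {"gripper": 1, "dx": 0, "dy": 0, "dz": 0.4, "spin": 0}, {"gripper": 1, "dx": 0, "dy": 0, "dz": 0.5, "spin": 0}]}}

```text
time: 4.2
position: [0.4422, 0.2083, 0.0669]
orientation: [[0.927, 0.374, 0.0], [0.374, -0.927, 0.0], [0.0, -0.0, -1.0]]
contact_force: [-1.0, -0.0, 3.3]
gripper_width: 0.004
```

Pin friction of about 3 N is felt and the tip is at 66.9 mm. Continuing to the stop and 2-3 mm into the spring.

Request:
{"method": "step_arm", "body": {"deltas": [{"gripper": 1, "dx": 0, "dy": 0, "dz": 0.1, "spin": 0}, {"gripper": 1, "dx": 0, "dy": 0, "dz": 0.2, "spin": 0}, {"gripper": 1, "dx": 0, "dy": 0, "dz": 0.3, "spin": 0}, {"gripper": 1, "dx": 0, "dy": 0, "dz": 0.35, "spin": 0}, {"gripper": 1, "dx": 0, "dy": 0, "dz": 0.35, "spin": 0}]}}

```text
time: 4.62
position: [0.4423, 0.2083, 0.0637]
orientation: [[0.927, 0.374, 0.0], [0.374, -0.927, 0.0], [0.0, 0.0, -1.0]]
contact_force: [-2.3, -0.7, 7.7]
gripper_width: 0.005
```

Request:
{"method": "step_arm", "body": {"deltas": [{"gripper": 1, "dx": 0, "dy": 0, "dz": 0, "spin": 0}, {"gripper": 1, "dx": 0, "dy": 0, "dz": 0, "spin": 0}]}}

```text
time: 4.78
position: [0.4423, 0.2083, 0.0638]
orientation: [[0.927, 0.374, 0.0], [0.374, -0.927, 0.0], [0.0, 0.0, -1.0]]
contact_force: [-1.7, -1.0, 6.8]
gripper_width: 0.005
```

7 to 7.7 N at 2.2 mm below 66 mm matches the spring law, so the disc pin is on its stop. Lifting straight up.

Request:
{"method": "step_arm", "body": {"deltas": [{"gripper": 1, "dx": 0, "dy": 0, "dz": -0.2, "spin": 0}, {"gripper": 1, "dx": 0, "dy": 0, "dz": -0.5, "spin": 0}, {"gripper": 1, "dx": 0, "dy": 0, "dz": -1.5, "spin": 0}, {"gripper": 1, "dx": 0, "dy": 0, "dz": -3.5, "spin": 0}, {"gripper": 1, "dx": 0, "dy": 0, "dz": -6, "spin": 0}]}}

```text
time: 5.2
position: [0.4413, 0.2079, 0.1234]
orientation: [[0.927, 0.374, -0.003], [0.374, -0.927, -0.001], [-0.003, -0.0, -1.0]]
contact_force: [-0.1, -0.2, 0.0]
gripper_width: 0.006
```

Request:
{"method": "step_arm", "body": {"deltas": [{"gripper": 1, "dx": 0, "dy": 0, "dz": -3, "spin": 0}, {"gripper": 1, "dx": 0, "dy": 0, "dz": -5, "spin": 0}, {"gripper": 1, "dx": 0, "dy": 0, "dz": -6, "spin": 0}]}}

```text
time: 5.45
position: [0.4428, 0.2085, 0.1865]
orientation: [[0.927, 0.375, 0.003], [0.374, -0.927, 0.001], [0.004, 0.0, -1.0]]
contact_force: [0.2, -0.0, 0.6]
gripper_width: 0.009
```

Request:
{"method": "step_arm", "body": {"deltas": [{"gripper": 1, "dx": 0.2, "dy": 2, "dz": 0, "spin": 0}, {"gripper": 1, "dx": 0.5, "dy": 5.5, "dz": 0, "spin": 0}, {"gripper": 1, "dx": 0.9, "dy": 9, "dz": 0, "spin": 0}, {"gripper": 1, "dx": 1.2, "dy": 12.5, "dz": 0, "spin": 0}, {"gripper": 1, "dx": 1.5, "dy": 16, "dz": 0, "spin": 0}]}}

```text
time: 5.87
position: [0.5162, 0.064, 0.183]
orientation: [[0.927, 0.375, -0.001], [0.375, -0.927, -0.0], [-0.001, -0.0, -1.0]]
contact_force: [0.1, 0.0, 0.2]
gripper_width: 0.004
```

Request:
{"method": "step_arm", "body": {"deltas": [{"gripper": 1, "dx": 0.3, "dy": 3.5, "dz": 0, "spin": 0}, {"gripper": 1, "dx": 0.7, "dy": 7, "dz": 0, "spin": 0}, {"gripper": 1, "dx": 1.0, "dy": 10.5, "dz": 0, "spin": 0}, {"gripper": 1, "dx": 1.3, "dy": 14, "dz": 0, "spin": 0}, {"gripper": 1, "dx": 1.6, "dy": 17, "dz": 0, "spin": 0}]}}

```text
time: 6.28
position: [0.5948, -0.0883, 0.1827]
orientation: [[0.927, 0.374, -0.001], [0.374, -0.927, 0.0], [-0.001, -0.001, -1.0]]
contact_force: [1.1, -0.0, 1.0]
gripper_width: 0.004
```

Request:
{"method": "step_arm", "body": {"deltas": [{"gripper": 1, "dx": 0.3, "dy": 3, "dz": 0, "spin": 0}, {"gripper": 1, "dx": 0.55, "dy": 5.2, "dz": 0, "spin": 0}, {"gripper": 1, "dx": 0.55, "dy": 5.5, "dz": 0, "spin": 0}, {"gripper": 1, "dx": 0.55, "dy": 5.5, "dz": 0, "spin": 0}, {"gripper": 1, "dx": 0.55, "dy": 5.5, "dz": 0, "spin": 0}]}}

```text
time: 6.7
position: [0.6197, -0.1343, 0.1829]
orientation: [[0.927, 0.375, -0.001], [0.375, -0.927, 0.0], [-0.001, -0.001, -1.0]]
contact_force: [-0.6, 0.4, 0.9]
gripper_width: 0.003
```

```bash
python3 - <<'E'
from h import *
from workcell import sensors
s=sensors.sense();print(s["position"],s["contact_force"],s["time"])
im=imaging.camera("side");cv2.imwrite("pics/s2.png",im)
t=imaging.camera("top");cv2.imwrite("pics/t2.png",t)
cv2.imwrite("pics/c2.png",np.hstack([cv2.resize(im[120:270,150:310],(400,375)),cv2.resize(t[160:310,140:300],(400,375))]))
print(blob(t,(175,228,205,262),130),blob(im,(172,150,202,185),215))
print(blob(t,(206,182,234,212),130),blob(t,(206,182,234,212),150))
for z in(.048,): print(plane("top",(216.8,192.8),z))
E
```

```text
[ 0.61971816 -0.13434529  0.18288673] [-0.63587752  0.37717889  0.86491663] 6.7
[(np.int32(212), array([187.99, 240.94]), array([180, 233,  17,  17])), (np.int32(10), array([185.5, 252.5]), array([184, 251,   4,   4]))] [(np.int32(123), array([186.93, 161.65]), array([180, 157,  15,  10]))]
[(np.int32(90), array([216.7 , 192.59]), array([212, 187,  10,  12])), (np.int32(11), array([217.09, 205.36]), array([216, 204,   3,   4]))] [(np.int32(63), array([216.49, 192.59]), array([213, 188,   9,  10])), (np.int32(4), array([217.25, 205.  ]), array([217, 204,   2,   3]))]
[0.59137781 0.12718779 0.048     ]
```

View pics/c2.png

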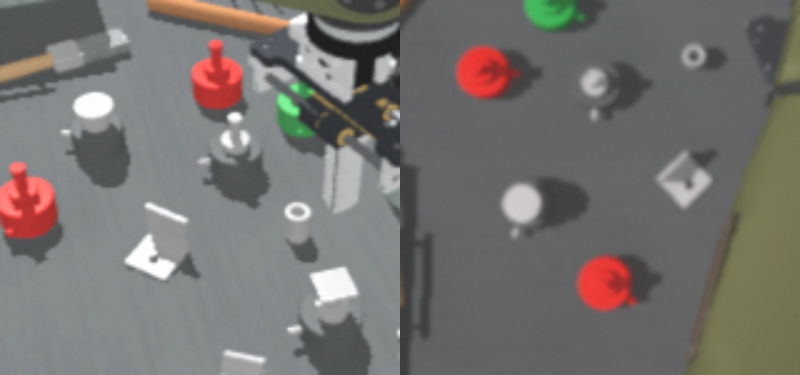

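The disc sits about 3.4 px lower in the side view and its knob has not moved (185.5,252.5). The square at side (283,235) is clear below the tip. Descending.

Request:
{"method": "step_arm", "body": {"deltas": [{"gripper": 1, "dx": 0, "dy": 0.15, "dz": 2, "spin": 0}, {"gripper": 1, "dx": 0, "dy": 0.15, "dz": 4.5, "spin": 0}, {"gripper": 1, "dx": 0, "dy": 0.15, "dz": 7, "spin": 0}, {"gripper": 1, "dx": 0, "dy": 0.15, "dz": 8.2, "spin": 0}, {"gripper": 1, "dx": 0, "dy": 0.15, "dz": 8.6, "spin": 0}]}}

```text
time: 7.22
position: [0.6198, -0.1354, 0.0955]
orientation: [[0.927, 0.375, -0.003], [0.375, -0.927, 0.001], [-0.003, -0.002, -1.0]]
contact_force: [0.4, 0.4, -0.1]
gripper_width: 0.001
```

Request:
{"method": "step_arm", "body": {"deltas": [{"gripper": 1, "dx": 0, "dy": 0, "dz": 0.3, "spin": 0}, {"gripper": 1, "dx": 0, "dy": 0, "dz": 0.6, "spin": 0}, {"gripper": 1, "dx": 0, "dy": 0, "dz": 0.9, "spin": 0}, {"gripper": 1, "dx": 0, "dy": 0, "dz": 1.1, "spin": 0}, {"gripper": 1, "dx": 0, "dy": 0, "dz": 1.2, "spin": 0}]}}

```text
time: 7.63
position: [0.6209, -0.1365, 0.0858]
orientation: [[0.927, 0.374, 0.001], [0.374, -0.927, -0.0], [0.0, 0.0, -1.0]]
contact_force: [0.8, 0.1, -0.3]
gripper_width: 0.0
```

```bash
python3 - <<'E'
from h import *
from workcell import sensors
s=sensors.sense();print(s["position"],s["contact_force"],s["time"])
im=imaging.camera("side")
cv2.imwrite("pics/c3.png",cv2.resize(im[190:290,230:330],(500,500)))
E
```

```text
[ 0.62091367 -0.1365227   0.08575849] [ 0.76276907  0.14899497 -0.27326653] 7.6333
```

View pics/c3.png

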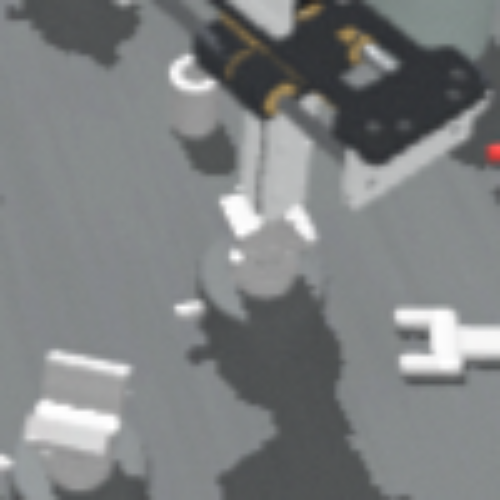

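The fingers are centred over the square plate (tip about side (284,232)). Pushing slowly.

Request:
{"method": "step_arm", "body": {"deltas": [{"gripper": 1, "dx": 0, "dy": 0, "dz": 0.15, "spin": 0}, {"gripper": 1, "dx": 0, "dy": 0, "dz": 0.3, "spin": 0}, {"gripper": 1, "dx": 0, "dy": 0, "dz": 0.45, "spin": 0}, {"gripper": 1, "dx": 0, "dy": 0, "dz": 0.6, "spin": 0}, {"gripper": 1, "dx": 0, "dy": 0, "dz": 0.75, "spin": 0}]}}

```text
time: 8.1
position: [0.6208, -0.1365, 0.0778]
orientation: [[0.927, 0.374, 0.0], [0.374, -0.927, 0.0], [0.0, 0.0, -1.0]]
contact_force: [-1.9, 0.7, 3.2]
gripper_width: 0.003
```

Request:
{"method": "step_arm", "body": {"deltas": [{"gripper": 1, "dx": 0, "dy": 0, "dz": 0.15, "spin": 0}, {"gripper": 1, "dx": 0, "dy": 0, "dz": 0.3, "spin": 0}, {"gripper": 1, "dx": 0, "dy": 0, "dz": 0.45, "spin": 0}, {"gripper": 1, "dx": 0, "dy": 0, "dz": 0.6, "spin": 0}, {"gripper": 1, "dx": 0, "dy": 0, "dz": 0.75, "spin": 0}]}}

```text
time: 8.52
position: [0.6208, -0.1365, 0.0704]
orientation: [[0.927, 0.374, 0.0], [0.374, -0.927, -0.0], [0.0, 0.0, -1.0]]
contact_force: [-0.6, 0.7, 3.7]
gripper_width: 0.005
```

Request:
{"method": "step_arm", "body": {"deltas": [{"gripper": 1, "dx": 0, "dy": 0, "dz": 0.1, "spin": 0}, {"gripper": 1, "dx": 0, "dy": 0, "dz": 0.2, "spin": 0}, {"gripper": 1, "dx": 0, "dy": 0, "dz": 0.3, "spin": 0}, {"gripper": 1, "dx": 0, "dy": 0, "dz": 0.4, "spin": 0}, {"gripper": 1, "dx": 0, "dy": 0, "dz": 0.5, "spin": 0}]}}

```text
time: 8.93
position: [0.6208, -0.1365, 0.0655]
orientation: [[0.927, 0.374, 0.0], [0.374, -0.927, -0.0], [0.0, 0.0, -1.0]]
contact_force: [-1.9, 0.2, 4.8]
gripper_width: 0.004
```

Request:
{"method": "step_arm", "body": {"deltas": [{"gripper": 1, "dx": 0, "dy": 0, "dz": 0.1, "spin": 0}, {"gripper": 1, "dx": 0, "dy": 0, "dz": 0.2, "spin": 0}, {"gripper": 1, "dx": 0, "dy": 0, "dz": 0.2, "spin": 0}, {"gripper": 1, "dx": 0, "dy": 0, "dz": 0.2, "spin": 0}]}}

```text
time: 9.27
position: [0.6209, -0.1365, 0.0639]
orientation: [[0.927, 0.374, 0.0], [0.374, -0.927, -0.0], [0.0, 0.0, -1.0]]
contact_force: [-3.0, 0.3, 7.9]
gripper_width: 0.006
```

Request:
{"method": "step_arm", "body": {"deltas": [{"gripper": 1, "dx": 0, "dy": 0, "dz": 0, "spin": 0}]}}

```text
time: 9.35
position: [0.6208, -0.1365, 0.0639]
orientation: [[0.927, 0.374, 0.0], [0.374, -0.927, -0.0], [0.0, 0.0, -1.0]]
contact_force: [-3.7, 0.5, 7.2]
gripper_width: 0.007
```

Square: 7 to 8 N at 63.9 mm, so it is on its stop. Lifting and moving to the slim pin.

Request:
{"method": "step_arm", "body": {"deltas": [{"gripper": 1, "dx": 0, "dy": 0, "dz": -0.2, "spin": 0}, {"gripper": 1, "dx": 0, "dy": 0, "dz": -0.5, "spin": 0}, {"gripper": 1, "dx": 0, "dy": 0, "dz": -1.5, "spin": 0}, {"gripper": 1, "dx": 0, "dy": 0, "dz": -3.5, "spin": 0}, {"gripper": 1, "dx": 0, "dy": 0, "dz": -6, "spin": 0}]}}

```text
time: 9.77
position: [0.62, -0.1362, 0.123]
orientation: [[0.927, 0.374, -0.003], [0.374, -0.927, 0.001], [-0.002, -0.002, -1.0]]
contact_force: [0.1, -0.2, 0.3]
gripper_width: 0.003
```

Request:
{"method": "step_arm", "body": {"deltas": [{"gripper": 1, "dx": 0, "dy": 0, "dz": -3, "spin": 0}, {"gripper": 1, "dx": 0, "dy": 0, "dz": -5, "spin": 0}, {"gripper": 1, "dx": 0, "dy": 0, "dz": -6, "spin": 0}]}}

```text
time: 10.02
position: [0.6215, -0.1367, 0.187]
orientation: [[0.927, 0.374, 0.004], [0.374, -0.927, -0.001], [0.003, 0.003, -1.0]]
contact_force: [-0.2, -0.1, -0.7]
gripper_width: 0.005
```

Request:
{"method": "step_arm", "body": {"deltas": [{"gripper": 1, "dx": 0.6, "dy": -2, "dz": 0, "spin": 0}, {"gripper": 1, "dx": 1.5, "dy": -5.3, "dz": 0, "spin": 0}, {"gripper": 1, "dx": 2.5, "dy": -8.8, "dz": 0, "spin": 0}, {"gripper": 1, "dx": 3.5, "dy": -12.3, "dz": 0, "spin": 0}, {"gripper": 1, "dx": 4.5, "dy": -15.8, "dz": 0, "spin": 0}]}}

```text
time: 10.43
position: [0.6026, 0.0284, 0.1829]
orientation: [[0.927, 0.374, -0.001], [0.374, -0.927, 0.0], [-0.001, -0.0, -1.0]]
contact_force: [1.2, 0.4, 1.6]
gripper_width: 0.004
```

Request:
{"method": "step_arm", "body": {"deltas": [{"gripper": 1, "dx": 1.0, "dy": -3.5, "dz": 0, "spin": 0}, {"gripper": 1, "dx": 2.0, "dy": -7, "dz": 0, "spin": 0}, {"gripper": 1, "dx": 2.6, "dy": -9.2, "dz": 0, "spin": 0}, {"gripper": 1, "dx": 2.8, "dy": -9.7, "dz": 0, "spin": 0}, {"gripper": 1, "dx": 2.8, "dy": -9.7, "dz": 0, "spin": 0}]}}

```text
time: 10.85
position: [0.5926, 0.1285, 0.1829]
orientation: [[0.926, 0.376, -0.001], [0.376, -0.926, -0.0], [-0.001, -0.0, -1.0]]
contact_force: [0.2, 0.6, 0.1]
gripper_width: 0.006
```

Request:
{"method": "step_arm", "body": {"deltas": [{"gripper": 1, "dx": 0, "dy": 0, "dz": 2, "spin": 0}, {"gripper": 1, "dx": 0, "dy": 0, "dz": 4.5, "spin": 0}, {"gripper": 1, "dx": 0, "dy": 0, "dz": 6.3, "spin": 0}, {"gripper": 1, "dx": 0, "dy": 0, "dz": 7, "spin": 0}, {"gripper": 1, "dx": 0, "dy": 0, "dz": 7, "spin": 0}]}}

```text
time: 11.27
position: [0.5924, 0.1259, 0.1117]
orientation: [[0.928, 0.373, -0.003], [0.373, -0.928, -0.001], [-0.003, -0.001, -1.0]]
contact_force: [-0.4, -0.1, 0.1]
gripper_width: 0.003
```

```bash
python3 - <<'E'
from h import *
from workcell import sensors
s=sensors.sense();print(s["position"],s["contact_force"],s["time"])
im=imaging.camera("side");t=imaging.camera("top")
cv2.imwrite("pics/s4.png",im);cv2.imwrite("pics/t4.png",t)
print(blob(im,(266,222,300,262),215),blob(t,(290,172,318,206),130))
cv2.imwrite("pics/c4.png",np.hstack([cv2.resize(im[120:210,200:290],(400,400),interpolation=cv2.INTER_CUBIC),cv2.resize(t[150:240,170:260],(400,400))]))
def proj(n,X):
    c=C[n];p=c["K"]@(c["R"]@X+c["t"]);return p[:2]/p[2]
p=s["position"];print(proj("side",p),proj("side",np.array([.593,.1275,.08])))
E
```

```text
[0.59242105 0.12590684 0.11170777] [-0.35592482 -0.10213802  0.08950277] 11.2667
[] []
[242.83856264 157.59624546] [243.07086669 165.93599247]
```

View pics/c4.png

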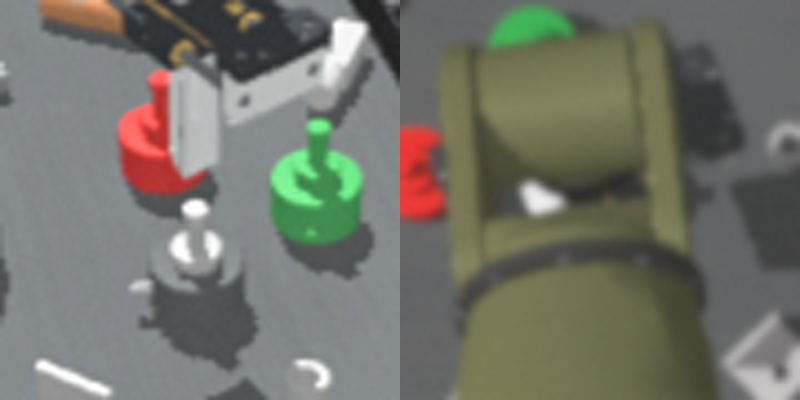

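The steel slim pin at side (243.9,166.5) is right below the tip (243.5,158), and the red and green look-alikes stand clear. Descending.

Request:
{"method": "step_arm", "body": {"deltas": [{"gripper": 1, "dx": 0, "dy": 0, "dz": 0.8, "spin": 0}, {"gripper": 1, "dx": 0, "dy": 0, "dz": 1.6, "spin": 0}, {"gripper": 1, "dx": 0, "dy": 0, "dz": 2.2, "spin": 0}, {"gripper": 1, "dx": 0, "dy": 0, "dz": 2.6, "spin": 0}, {"gripper": 1, "dx": 0, "dy": 0, "dz": 2.6, "spin": 0}]}}

```text
time: 11.78
position: [0.5925, 0.1272, 0.0863]
orientation: [[0.927, 0.375, -0.002], [0.375, -0.927, -0.0], [-0.002, -0.0, -1.0]]
contact_force: [0.8, -0.3, 0.4]
gripper_width: 0.005
```

```bash
python3 - <<'E'
from h import *
from workcell import sensors
s=sensors.sense();print(s["position"],s["contact_force"],s["time"])
im=imaging.camera("side")
cv2.imwrite("pics/c5.png",cv2.resize(im[135:205,210:280],(490,490),interpolation=cv2.INTER_CUBIC))
E
```

```text
[0.5925076  0.12724537 0.08631166] [ 0.76281338 -0.27856216  0.37937915] 11.7833
```

View pics/c5.png

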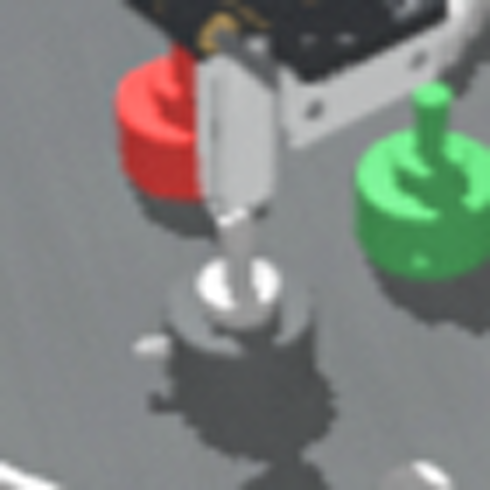

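The tip covers the pin top at side (243.5,165), centred on it. Pushing slowly.

Request:
{"method": "step_arm", "body": {"deltas": [{"gripper": 1, "dx": 0, "dy": 0, "dz": 0.15, "spin": 0}, {"gripper": 1, "dx": 0, "dy": 0, "dz": 0.3, "spin": 0}, {"gripper": 1, "dx": 0, "dy": 0, "dz": 0.45, "spin": 0}, {"gripper": 1, "dx": 0, "dy": 0, "dz": 0.6, "spin": 0}, {"gripper": 1, "dx": 0, "dy": 0, "dz": 0.75, "spin": 0}]}}

```text
time: 12.25
position: [0.593, 0.1273, 0.0799]
orientation: [[0.927, 0.374, 0.0], [0.374, -0.927, 0.0], [0.0, 0.0, -1.0]]
contact_force: [-0.9, -0.0, 1.9]
gripper_width: 0.006
```

Request:
{"method": "step_arm", "body": {"deltas": [{"gripper": 1, "dx": 0, "dy": 0, "dz": 0.15, "spin": 0}, {"gripper": 1, "dx": 0, "dy": 0, "dz": 0.3, "spin": 0}, {"gripper": 1, "dx": 0, "dy": 0, "dz": 0.45, "spin": 0}, {"gripper": 1, "dx": 0, "dy": 0, "dz": 0.6, "spin": 0}, {"gripper": 1, "dx": 0, "dy": 0, "dz": 0.75, "spin": 0}]}}

```text
time: 12.67
position: [0.593, 0.1273, 0.0724]
orientation: [[0.927, 0.374, 0.0], [0.374, -0.927, 0.0], [0.0, 0.0, -1.0]]
contact_force: [-1.1, -0.7, 3.1]
gripper_width: 0.007
```

Request:
{"method": "step_arm", "body": {"deltas": [{"gripper": 1, "dx": 0, "dy": 0, "dz": 0.1, "spin": 0}, {"gripper": 1, "dx": 0, "dy": 0, "dz": 0.2, "spin": 0}, {"gripper": 1, "dx": 0, "dy": 0, "dz": 0.3, "spin": 0}, {"gripper": 1, "dx": 0, "dy": 0, "dz": 0.4, "spin": 0}, {"gripper": 1, "dx": 0, "dy": 0, "dz": 0.5, "spin": 0}]}}

```text
time: 13.08
position: [0.593, 0.1273, 0.0674]
orientation: [[0.927, 0.374, 0.0], [0.374, -0.927, 0.0], [0.0, 0.0, -1.0]]
contact_force: [-0.8, -0.4, 2.6]
gripper_width: 0.002
```

Request:
{"method": "step_arm", "body": {"deltas": [{"gripper": 1, "dx": 0, "dy": 0, "dz": 0.1, "spin": 0}, {"gripper": 1, "dx": 0, "dy": 0, "dz": 0.2, "spin": 0}, {"gripper": 1, "dx": 0, "dy": 0, "dz": 0.3, "spin": 0}, {"gripper": 1, "dx": 0, "dy": 0, "dz": 0.4, "spin": 0}, {"gripper": 1, "dx": 0, "dy": 0, "dz": 0.4, "spin": 0}]}}

```text
time: 13.5
position: [0.5931, 0.1273, 0.0637]
orientation: [[0.927, 0.374, 0.0], [0.374, -0.927, 0.0], [0.0, 0.0, -1.0]]
contact_force: [-2.2, -0.6, 7.1]
gripper_width: 0.007
```

Request:
{"method": "step_arm", "body": {"deltas": [{"gripper": 1, "dx": 0, "dy": 0, "dz": 0, "spin": 0}]}}

```text
time: 13.58
position: [0.5931, 0.1273, 0.0639]
orientation: [[0.927, 0.374, 0.0], [0.374, -0.927, 0.0], [0.0, 0.0, -1.0]]
contact_force: [-1.9, -0.4, 7.7]
gripper_width: 0.009
```

Slim: 7.1 to 7.7 N at 63.8 mm, so it is on its stop. Lifting and backing off for a clear check.

Request:
{"method": "step_arm", "body": {"deltas": [{"gripper": 1, "dx": 0, "dy": 0, "dz": -0.2, "spin": 0}, {"gripper": 1, "dx": 0, "dy": 0, "dz": -0.5, "spin": 0}, {"gripper": 1, "dx": 0, "dy": 0, "dz": -1.5, "spin": 0}, {"gripper": 1, "dx": 0, "dy": 0, "dz": -3.5, "spin": 0}, {"gripper": 1, "dx": 0, "dy": 0, "dz": -6, "spin": 0}]}}

```text
time: 14.0
position: [0.5921, 0.1272, 0.1231]
orientation: [[0.927, 0.374, -0.003], [0.374, -0.927, -0.0], [-0.003, -0.001, -1.0]]
contact_force: [-0.3, 0.2, -0.3]
gripper_width: 0.002
```

Request:
{"method": "step_arm", "body": {"deltas": [{"gripper": 1, "dx": 0, "dy": 0, "dz": -3, "spin": 0}, {"gripper": 1, "dx": 0, "dy": 0, "dz": -6, "spin": 0}, {"gripper": 1, "dx": 0, "dy": 0, "dz": -8, "spin": 0}]}}

```text
time: 14.25
position: [0.5933, 0.1274, 0.207]
orientation: [[0.927, 0.374, 0.003], [0.374, -0.927, 0.0], [0.003, 0.001, -1.0]]
contact_force: [-0.2, -0.5, 0.7]
gripper_width: 0.006
```

Request:
{"method": "step_arm", "body": {"deltas": [{"gripper": 1, "dx": -1.5, "dy": 1, "dz": 0, "spin": 0}, {"gripper": 1, "dx": -4.5, "dy": 3, "dz": 0, "spin": 0}, {"gripper": 1, "dx": -7.5, "dy": 5, "dz": 0, "spin": 0}, {"gripper": 1, "dx": -10.5, "dy": 7, "dz": 0, "spin": 0}, {"gripper": 1, "dx": -13.5, "dy": 9, "dz": 0, "spin": 0}]}}

```text
time: 14.67
position: [0.5002, -0.0077, 0.2038]
orientation: [[0.927, 0.375, 0.0], [0.375, -0.927, -0.0], [0.0, 0.0, -1.0]]
contact_force: [0.8, -0.3, -0.4]
gripper_width: 0.004
```

Request:
{"method": "step_arm", "body": {"deltas": [{"gripper": 1, "dx": -3, "dy": 2, "dz": 0, "spin": 0}, {"gripper": 1, "dx": -6, "dy": 4, "dz": 0, "spin": 0}, {"gripper": 1, "dx": -9, "dy": 6, "dz": 0, "spin": 0}, {"gripper": 1, "dx": -12, "dy": 8, "dz": 0, "spin": 0}, {"gripper": 1, "dx": -15, "dy": 10, "dz": 0, "spin": 0}]}}

```text
time: 15.08
position: [0.3985, -0.1566, 0.204]
orientation: [[0.927, 0.375, 0.0], [0.375, -0.927, -0.0], [0.0, 0.0, -1.0]]
contact_force: [0.9, -0.5, -0.5]
gripper_width: 0.003
```

Request:
{"method": "step_arm", "body": {"deltas": [{"gripper": 1, "dx": -2.5, "dy": 2.5, "dz": 0, "spin": 0}, {"gripper": 1, "dx": -5, "dy": 5, "dz": 0, "spin": 0}, {"gripper": 1, "dx": -7.5, "dy": 7.5, "dz": 0, "spin": 0}, {"gripper": 1, "dx": -9, "dy": 10, "dz": 0, "spin": 0}, {"gripper": 1, "dx": -10, "dy": 11, "dz": 0, "spin": 0}]}}

```text
time: 15.5
position: [0.3473, -0.2977, 0.2039]
orientation: [[0.928, 0.372, 0.0], [0.372, -0.928, -0.001], [-0.0, 0.001, -1.0]]
contact_force: [0.7, 0.5, -0.2]
gripper_width: 0.007
```

Request:
{"method": "step_arm", "body": {"deltas": [{"gripper": 1, "dx": 0, "dy": 0, "dz": 0, "spin": 0}, {"gripper": 1, "dx": 0, "dy": 0, "dz": 0, "spin": 0}, {"gripper": 1, "dx": 0, "dy": 0, "dz": 0, "spin": 0}]}}

```text
time: 15.75
position: [0.3485, -0.2943, 0.2036]
orientation: [[0.927, 0.375, 0.0], [0.375, -0.927, 0.0], [0.0, -0.0, -1.0]]
contact_force: [0.3, -0.0, -0.1]
gripper_width: 0.007
```

```bash
python3 - <<'E'
from h import *
from workcell import sensors
np.set_printoptions(precision=4,suppress=True)
s=sensors.sense();print(s["position"],s["contact_force"],s["time"])
im=imaging.camera("side");t=imaging.camera("top")
cv2.imwrite("pics/s6.png",im);cv2.imwrite("pics/t6.png",t)
s0=cv2.imread("pics/side0.png");t0=cv2.imread("pics/top0.png")
for nm,bs,bt in (("disc",(172,150,202,185),(175,228,205,262)),("slim",(228,160,258,200),(206,182,234,212)),("sq",(266,222,300,262),(290,172,318,206)),("vee",(228,258,262,295),(312,208,345,238))):
    for a,b in((s0,t0),(im,t)): print(nm,blob(a,bs,215),"|",blob(b,bt,130))
cv2.imwrite("pics/c6.png",np.hstack([cv2.resize(im[140:300,140:310],(400,376)),cv2.resize(t[150:270,150:350],(400,376))]))
E
```

```text
[ 0.3485 -0.2943  0.2036] [ 0.3085 -0.0194 -0.1092] 15.75
disc [(np.int32(123), array([186.33, 158.33]), array([179, 154,  16,  10])), (np.int32(4), array([183.5, 165.5]), array([183, 165,   2,   2]))] | [(np.int32(206), array([187.48, 240.94]), array([180, 233,  16,  17])), (np.int32(10), array([185.5, 252.5]), array([184, 251,   4,   4]))]
disc [(np.int32(44), array([191.09, 161.95]), array([188, 157,   7,  10]))] | [(np.int32(203), array([188.03, 240.93]), array([181, 233,  15,  17])), (np.int32(8), array([185.5, 252.5]), array([185, 251,   2,   4]))]
slim [(np.int32(13), array([243.31, 166.46]), array([241, 165,   5,   4])), (np.int32(17), array([240.35, 175.59]), array([239, 173,   4,   6])), (np.int32(10), array([247.5, 175. ]), array([247, 173,   2,   5]))] | [(np.int32(89), array([216.65, 192.61]), array([212, 187,  10,  12])), (np.int32(10), array([217.2, 205.5]), array([216, 204,   3,   4]))]
slim [(np.int32(15), array([243.33, 170.07]), array([241, 169,   6,   3])), (np.int32(17), array([240.35, 175.59]), array([239, 173,   4,   6])), (np.int32(8), array([247.5, 174.5]), a
[... 893 characters left out ...]
2(7), array([229.29, 281.57]), array([228, 281,   4,   2]))] | [(np.int32(46), array([324.37, 218.24]), array([321, 213,   8,  12])), (np.int32(107), array([331.37, 223.2 ]), array([325, 217,  13,  13])), (np.int32(9), array([319.22, 232.89]), array([318, 231,   3,   4]))]
vee [(np.int32(23), array([247.57, 262.17]), array([240, 261,  15,   4])), (np.int32(73), array([245.04, 273.62]), array([237, 270,  17,  10])), (np.int32(7), array([229.29, 281.57]), array([228, 281,   4,   2]))] | [(np.int32(47), array([324.34, 218.36]), array([321, 213,   8,  12])), (np.int32(106), array([331.34, 223.17]), array([325, 217,  13,  13])), (np.int32(9), array([319.22, 232.89]), array([318, 231,   3,   4]))]
```

View pics/c6.png

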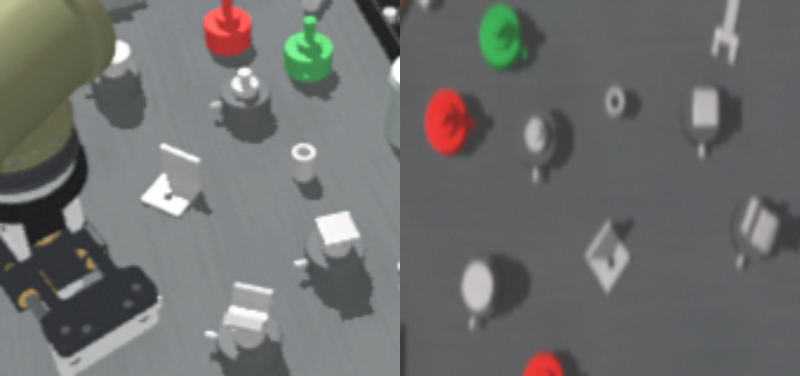

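View pics/t6.png

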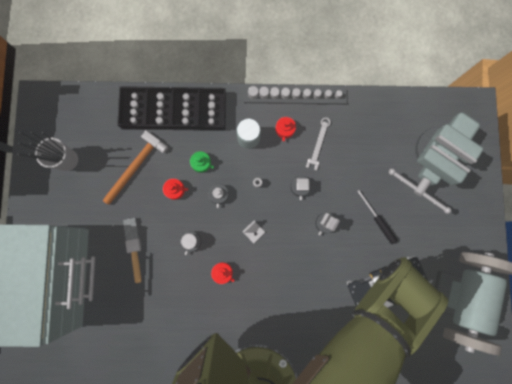

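All three heads sit about 3 to 3.6 px lower in the side view, with their knobs unmoved. The vee and the bystanders are unchanged. Handing in.

```bash
python3 - <<'E'
from h import *
from workcell import ctrl
print("disc",tri((186.93,161.65),(187.99,240.94))[0],"sq",tri((282.74,236.47),(301.91,183.87))[0])
print(ctrl.finish_job())
E
```

```text
disc [0.44320393 0.20915398 0.06461884] sq [ 0.62076541 -0.13546958  0.06489656]
the job is handed in; nothing more can be done
None
```

I lowered the disc, then the square, then the slim pin, each with the closed fingertips from above. On each one the push reached 7–8 N with the tip about 2 mm below 66 mm. That matches the head spring giving, so each pin was on its stop. The job was handed in at about 16 s, with the arm clear of everything.

**Last checks:**
- **Heights:** from the two views, the disc top came out at about 64.6 mm and the square top at about 64.9 mm, against 66 mm nominal, which is within the calibration error. For the slim pin I have no two-view height, because its top merges with the collar in the top view. It did drop 3.6 px in the side view, and the push force fits it being down.
- **Positions:** the base knobs of all three rests moved by no more than about 0.2 px in the top view. The vee rest is unchanged and still up. By eye, the other things on the bench looked unchanged too.
- **Disagreements:** the two views differed by up to 2 mm on the disc and square. For the slim pin they differed by several mm until I used the collar height. Side forces of 1–4 N showed up during the pushes, but nothing visibly moved.
- **Gap in the last picture:** the arm partly hid the disc in the final side view, so its height comes from the earlier clear picture.

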